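# Hold the earthing paddle on a guarded capacitor bank

### The arm

A 6-joint arm with a two-finger parallel gripper is mounted at the origin on the work surface. World frame = base frame: x ahead of the robot, y to its left, z up, the work surface at z = 0. Lengths are in m, angles in degrees, forces in N, time in s.
With the tool pointing down it reaches from about 0.35 to 0.875 m from the base axis. Payload 4.2 kg.
Tool frame: the origin (TCP) lies at the very end of the fingers, on their centre line; the grasp point (between the pads) lies 19 mm behind it; z points along the fingers, x is the direction in which the jaws open and shut, and the axes are right-handed (so a half turn about z gives the same grasp; the last joint's range is limited). The gripper opens to 87 mm and grips with 3 to 60 N. Pads are 19 mm wide; open, the fingers measure 117 mm over their backs; the gripper's body (75 mm by 190 mm) begins 51 mm behind the grasp point.
Start: joints at [-48.209, 22.042, 0.453, 0, -68.411, -14.817], TCP at [0.284, -0.557, 0.184] pointing down, gripper open.
Joint ranges: [-179.83, 179.83], [-69.29, 118.12], [-61.27, 80.66], [-181.25, 117.63], [-171.15, -9.14], [-177.46, 177.46]. Speed limits (degrees/s): [159.86, 159.86, 180, 180, 180, 180].

### API

Orientations are given as a 3x3 rotation matrix whose columns are the frame's x, y, z axes.
In Python, from station import r gives the robot as it stands.
- The arm moves only by the shell command python3 -m jog 'ROWS' [OPENING]. ROWS is JSON, a list of rows, each a list of 2 entries, a list of its own where there are three numbers: the shift along the tool's x, y, z in m, then the turn, a rotation vector about the tool's x, y, z in units of 5 degrees (1.0 is 5 degrees). A call has exactly 10 rows; each row is the pose to reach, as a shift and turn from the pose commanded when the call began, along the tool's axes at that moment; what a row does not reach only later rows make up. A row lasts 1/12 s, in which the tool goes at most 41.7 mm and 7.16 degrees, less where a joint would pass 70% of its speed; a pose out of reach is approached as far as the arm can. A call with a gripper value outside its range is refused whole. OPENING is the finger opening in m, from 0 to 0.087, set as the call begins (- or left out, the last holds). The fingers move at their own pace and stop on an object; the grip force is fixed at half the most. Time passes only in rows, so rows that repeat a pose let the fingers close, or fill a call up. It gives the time, the measured TCP pose, the force and the opening at its end, in the units of the state.
- r.sense(): the state, without advancing time (a new reading comes with each control period).
- r.capture(name): name is "side" or "top" or "wrist"; returns (picture, depth): 384x512x3 uint8, blue, green, red; 384x512 float32, m along the optical axis (not along the pixel's ray), 0 where there is no reading.
- r.calibration(name): a dict with "fx", "fy", "cx", "cy" (pixels), "R" (3x3) and "t" (3): a world point X has camera coordinates R X + t; the wrist camera has in their place "tool_from_camera" (4x4, takes a point from camera to tool coordinates, whose origin is the TCP and whose axes are the tool frame's). Camera axes: x right, y down, z forward; pixel columns grow to the right and rows downward; lengths in m; the calibration is good to about 2 mm. The wrist camera is an equidistant fisheye: a pixel r from the principal point sees the ray r / f radians off the axis. A picture is of the moment at which its call begins: read the wrist's pose just before it. calibration takes no time and is no camera call.
- r.finish_job(): hands the job in, once; it reports no verdict.
Trained networks look in the newest picture that a camera, given by its name, has taken for a name from the list of things; names that differ only in an ending like _2 or _b are one class to them, and where a whole thing is asked for, a point or a joint stands for the part that bears it (a point fixed in the world has none). Each returns a list of dicts, best first, with "confidence" (0 to 1); they miss things now and then, are a little off and sometimes report something else, mostly with a low value. They report only what shows in the picture. A call takes as long as a camera call. They do not tell look-alikes from the thing itself.
- r.cut_out(query, camera): "region" (384x512 bool, what is visible of it) and "uv" ([column, row] in pixels, amid what is visible of it).
The state is a dict: "time_s": time; "joints": joint angles; "joint_velocities": joint speeds; "effort": joint torques, N m; "tcp_pos": TCP position; "ee_rot": TCP orientation; "wrist_force": force on the tool from outside, world axes, zero at the start; "moment": the same for the moment, N m; "gripper_width": opening from 0.0 (shut) to 1.0 (fully open).
Only numpy, scipy, OpenCV 4.12 (cv2) and the standard library are available. Lean on these libraries where they do the work, as an engineer would, in place of code of your own. Each camera call takes 0.05 s, during which the arm holds its last target.

### The job

Earth the guarded capacitor bank: slide the shutter on top of the guard fully open, take the flat-bladed earthing paddle from its stand, pass its blade straight down through the slot that the shutter covered and press the sprung copper contact below it more than half-way down. Finish while still gripping the paddle and holding the contact pressed; let nothing go. Leave the round probe and the other loose things on the bench where they are.

Things in the scene. Friction and masses are not known exactly. Their poses are not given: they have to be found in the camera images.
- slot (a point): Centre of the slot's mouth, level with the top of the guard: a fixed box with clear sides and a grey 10 mm top plate, 160 mm (x) by 220 mm (y), 100 mm high, on the bench. The slot is 32 mm long along this frame's y, 10 mm wide along x, goes straight down, and lies midway in x, 35 mm from the plate's centre towards -y. z is up. The shutter covers it at the start.
- shutter (a joint): How far the aluminium shutter has slid, m: 0 is shut, 0.070 is its fully open stop; starts at 0 to 0.010. It slides along the slot frame's +y, stays where it is left and resists with about 1.5 N. Plate 56 mm (x) by 52 mm (y), 4 mm thick, lying on the guard.
- shutter_knob (a point): Centre of the upright black block by which the shutter is moved, on the middle of the shutter: 30 mm along x, 16 mm along y, 32 mm high; its lower end is 4 mm, its top 36 mm above the guard's top. Same axes as the slot.
- contact (a joint): How far the sprung copper contact inside the guard is pressed down, m: 0 up, 0.014 at its bottom stop. Its top, 34 x 44 mm, lies centred right under the slot, 45 mm below the guard's upper face when up; the spring needs about 2 N to start and about 9 N at the bottom.
- paddle_handle (a point): Centre (half-way up) of the earthing paddle's black rectangular handle: 24 mm along x, 32 mm along y, 80 mm tall. The paddle (about 0.18 kg) stands upright, flat brass blade down; z is up, from blade to handle. Between them a collar 34 x 46 mm, 6 mm thick, 85 to 91 mm above the tip. A half turn about z makes no difference.
- paddle_tip (a point): Lowest point of the blade, on its axis, 131 mm below the handle's centre; same axes. Blade: 8 mm thick along x, 30 mm wide along y, edges rounded, narrowing to a rounded tip in its last 14 mm. It starts 34 mm deep in a pocket of a grey block 70 x 70 x 40 mm, tip 6 mm above the bench; lift it straight out.
- probe_handle (a point): Handle centre of the other tool, a round probe (handle 26 mm in diameter, rod 8 mm in diameter, round collar), upright in a like stand. Not to be used. Which of the two stands is nearer varies.
- resistor_a: a loose brass-coloured finned power resistor, 90 x 46 x 31 mm; bystander; origin at the centre of its underside
- resistor_b: a second, identical loose power resistor; bystander; origin at the centre of its underside
- meter: grey hand multimeter lying flat, 150 x 75 x 40 mm; bystander; origin at the centre of its underside
- tape: roll of blue tape lying flat, outer diameter 90 mm, 19 mm high; bystander; origin at the centre of its underside
- terminals: white terminal strip, 22 x 90 x 23 mm; bystander; origin at the centre of its underside
- screwdriver: screwdriver lying flat; bystander
There are look-alikes about, which are no part of the job. Leave any green look-alike of the part that bears paddle_handle alone.

How it is judged:
By the outcome, as a careful person would: the job done as asked, in the order asked, and still so for the second after the job is handed in, while the arm keeps its last pose, push and grip.
It also fails if it takes over 64 s, if anything falls off the work surface, if the arm or the gripper's body presses on something with over 40 N, if the wrist force passes 120 N, or if a joint passes its speed limit or range.

## Working session

There is one attempt and no reset: what is moved stays moved. The work goes in short steps, Python scripts to look and compute and a shell command to move; the robot and the scene stay as the last step left them, time stands still between calls to the robot, and variables do not carry over. Pictures are saved under pics/ and viewed, and the job is handed in when it is done.

```bash
ls; mkdir -p pics; python3 - <<'E'
from station import r
import cv2,numpy as np
s=r.sense();print(s)
for n in("side","top","wrist"):
    p,d=r.capture(n);cv2.imwrite(f"pics/{n}0.png",p);np.save(f"pics/{n}0.npy",d)
    print(n,r.calibration(n))
E
```

```text
pics
{'time_s': 0.0, 'joints': array([-4.82092193e+01,  2.20933652e+01,  3.80750959e-01, -2.70800715e-02,
       -6.84118013e+01, -1.48173846e+01]), 'joint_velocities': array([-0.05274959,  0.09535817, -0.03847368,  0.12083002,  0.00281755,
       -0.01988308]), 'effort': array([-5.05724965e-04, -3.90661275e+01,  1.87397987e+01,  4.21968877e+00,
        1.09030609e-02, -1.90378887e-04]), 'tcp_pos': array([ 0.2831925 , -0.55640019,  0.18314385]), 'ee_rot': array([[-4.53420082e-01,  8.91296234e-01, -1.11939056e-03],
       [ 8.91294193e-01,  4.53421445e-01,  1.91185017e-03],
       [ 2.21158054e-03, -1.30835040e-04, -9.99997546e-01]]), 'wrist_force': array([ 0.56563945, -0.71828124,  0.0432131 ]), 'moment': array([ 0.02678274,  0.02634974, -0.03239245]), 'gripper_width': 0.999692272669947}
side {'fx': 380.4369384622707, 'fy': 380.4369384622707, 'cx': 250.81859736809685, 'cy': 191.29747279489604, 'R': array([[-0.97492578, -0.22236035,  0.0086952 ],
       [-0.15427207,  0.64720386, -0.74654356],
       [ 0.16037413, -0.72916598, -0.66527972]]), 't': array([0.54846661, 0.1937357 , 1.06984822])}
top {'fx': 421.91680361626123, 'fy': 421.91680361626123, 'cx': 253.23660874729057, 'cy': 196.98630705187387, 'R': array([[-6.63975947e-03, -9.99977762e-01, -6.23564927e-04],
       [-9.92051591e-01,  6.66548631e-03, -1.25655135e-01],
       [ 1.25656497e-01, -2.15711293e-04, -9.92073787e-01]]), 't': array([-0.00964581,  0.59299363,  1.31771581])}
wrist {'fx': 297.3186396354542, 'fy': 297.3186396354542, 'cx': 258.9323731104186, 'cy': 193.93354689155956, 'tool_from_camera': array([[ 9.99999404e-01, -5.76890527e-04,  9.26776980e-04,
        -1.18524011e-04],
       [ 2.94851012e-04,  9.60141944e-01,  2.79512720e-01,
        -7.78132151e-02],
       [-1.05108569e-03, -2.79512281e-01,  9.60141542e-01,
        -2.01403630e-01],
       [ 0.00000000e+00,  0.00000000e+00,  0.00000000e+00,
         1.00000000e+00]])}
```

View pics/side0.png

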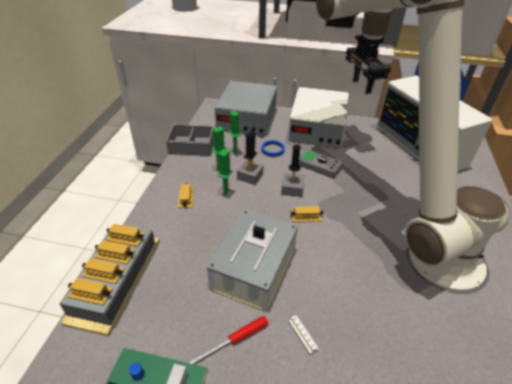

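View pics/top0.png

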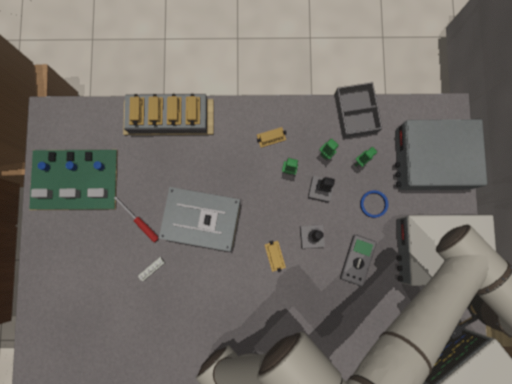

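View pics/wrist0.png

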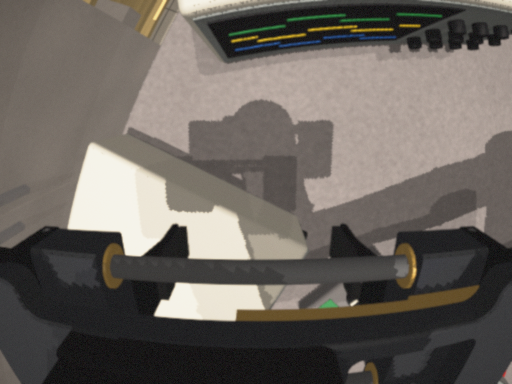

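Top view: the guard is at about (201,219) with its knob at (207,219). The two stands are at (322,188), with a tilted-looking handle, and (313,236). Green look-alikes are nearby.

```bash
cat > h.py <<'E'
import numpy as np,cv2
from station import r
def deproj(n,u,v,z):
    c=r.calibration(n)
    p=np.stack([(u-c['cx'])/c['fx']*z,(v-c['cy'])/c['fy']*z,z],-1)
    return (p-c['t'])@c['R']
def proj(n,X):
    c=r.calibration(n);p=c['R']@np.asarray(X)+c['t']
    return c['fx']*p[0]/p[2]+c['cx'],c['fy']*p[1]/p[2]+c['cy']
def cloud(n,d):
    v,u=np.mgrid[0:384,0:512];return deproj(n,u.astype(float),v.astype(float),d)
def wcloud(d,s):
    c=r.calibration('wrist');v,u=np.mgrid[0:384,0:512]
    a=(u-c['cx'])/c['fx'];b=(v-c['cy'])/c['fy'];th=np.hypot(a,b)+1e-9
    k=np.tan(th)/th
    p=np.stack([a*k*d,b*k*d,d,np.ones_like(d)],-1)@c['tool_from_camera'].T
    return p[...,:3]@s['ee_rot'].T+s['tcp_pos']
E
python3 - <<'E'
from h import *
for cam in("top","side"):
    d=np.load(f"pics/{cam}0.npy");P=cloud(cam,d)
    for q in("paddle_handle","probe_handle","shutter_knob"):
        for o in r.cut_out(q,cam)[:4]:
            m=o['region']&(d>0);x=P[m]
            hi=x[x[:,2]>np.percentile(x[:,2],80)]
            print(cam,q,round(o['confidence'],2),np.round(o['uv']),m.sum(),x.min(0).round(3),x.max(0).round(3),'hi',np.median(hi,0).round(3))
t=cv2.imread("pics/top0.png")
cv2.imwrite("pics/z1.png",cv2.resize(t[150:270,140:360],None,fx=3.5,fy=3.5,interpolation=cv2.INTER_CUBIC))
t=cv2.imread("pics/side0.png")
cv2.imwrite("pics/z2.png",cv2.resize(t[100:310,170:350],None,fx=2.8,fy=2.8,interpolation=cv2.INTER_CUBIC))
E
```

```text
top paddle_handle 0.8 [329. 148.] 211 [ 0.71  -0.269  0.01 ] [ 0.76  -0.226  0.176] hi [ 0.733 -0.249  0.172]
top paddle_handle 0.78 [365. 156.] 218 [ 0.684 -0.426 -0.004] [ 0.761 -0.338  0.176] hi [ 0.707 -0.361  0.172]
top paddle_handle 0.76 [324. 184.] 200 [ 0.602 -0.253  0.09 ] [ 0.64  -0.209  0.182] hi [ 0.62  -0.233  0.178]
top paddle_handle 0.72 [291. 170.] 187 [ 0.661 -0.15   0.006] [ 0.696 -0.107  0.178] hi [ 0.678 -0.128  0.172]
top probe_handle 0.44 [316. 234.] 129 [ 0.45  -0.213  0.09 ] [ 0.486 -0.182  0.182] hi [ 0.465 -0.2    0.178]
top shutter_knob 0.9 [210. 219.] 305 [0.488 0.096 0.097] [0.546 0.154 0.142] hi [0.516 0.124 0.136]
side paddle_handle 0.72 [226. 172.] 382 [ 0.659 -0.256  0.001] [ 0.715 -0.099  0.175] hi [ 0.675 -0.116  0.168]
side paddle_handle 0.55 [246. 146.] 325 [ 0.601 -0.385  0.001] [ 0.637 -0.206  0.18 ] hi [ 0.619 -0.22   0.176]
side paddle_handle 0.55 [216. 139.] 262 [ 0.715 -0.377 -0.002] [ 0.799 -0.219  0.174] hi [ 0.73  -0.237  0.17 ]
side paddle_handle 0.45 [261. 237.] 412 [0.483 0.084 0.098] [0.548 0.161 0.141] hi [0.515 0.132 0.136]
side probe_handle 0.56 [296. 163.] 285 [ 0.447 -0.435 -0.002] [ 0.498 -0.176  0.18 ] hi [ 0.465 -0.191  0.174]
side shutter_knob 0.66 [260. 238.] 360 [0.486 0.101 0.1  ] [0.547 0.157 0.141] hi [0.515 0.132 0.136]
```

View pics/z1.png

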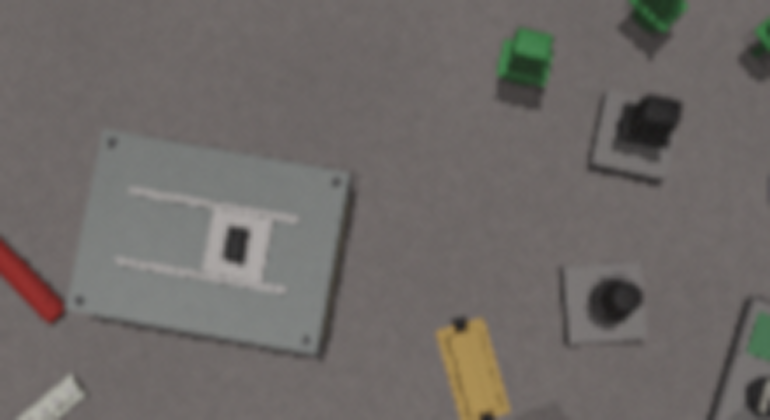

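View pics/z2.png

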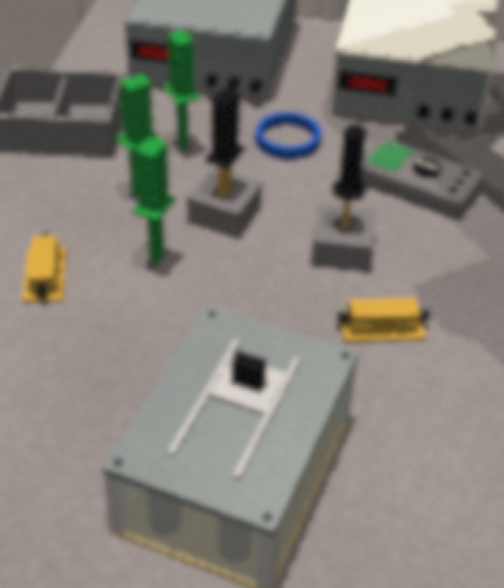

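```bash
python3 - <<'E'
from h import *
from scipy import ndimage as nd
for cam in("top","side"):
    d=np.load(f"pics/{cam}0.npy");P=cloud(cam,d)
    def rect(m,name):
        l,n=nd.label(m);k=np.argmax(nd.sum(m,l,range(1,n+1)))+1;x=P[l==k]
        (c,sz,a)=cv2.minAreaRect(x[:,:2].astype(np.float32));print(cam,name,len(x),np.round(c,4),np.round(sz,3),round(a,2),'z',np.median(x[:,2]).round(4))
    Z=P[...,2];X=P[...,0];Y=P[...,1]
    rect((abs(Z-0.1)<.02)&(abs(X-.52)<.15)&(abs(Y-.13)<.17),'guard')
    rect((abs(Z-0.136)<.008)&(abs(X-.515)<.05)&(abs(Y-.12)<.05),'knob')
    rect((abs(Z-0.178)<.02)&(abs(X-.62)<.04)&(abs(Y+.225)<.05),'paddle top')
    rect((abs(Z-0.178)<.006)&(abs(X-.62)<.04)&(abs(Y+.225)<.05),'paddle top2')
    rect((abs(Z-0.04)<.006)&(abs(X-.62)<.06)&(abs(Y+.225)<.06),'pstand')
    rect((abs(Z-0.178)<.006)&(abs(X-.465)<.04)&(abs(Y+.19)<.05),'probe top2')
    rect((abs(Z-0.04)<.006)&(abs(X-.465)<.06)&(abs(Y+.19)<.06),'prstand')
E
```

```text
top guard 3728 [0.5227 0.1515] [0.221 0.16 ] 79.4 z 0.1001
top knob 54 [0.5172 0.1252] [0.016 0.029] 80.11 z 0.1364
top paddle top 102 [ 0.6214 -0.233 ] [0.032 0.025] 74.9 z 0.1763
top paddle top2 86 [ 0.6206 -0.2331] [0.03  0.024] 85.99 z 0.1768
top pstand 273 [ 0.6219 -0.2338] [0.071 0.071] 77.08 z 0.04
top probe top2 61 [ 0.4678 -0.2   ] [0.023 0.023] 0.79 z 0.176
top prstand 329 [ 0.4681 -0.2008] [0.07  0.071] 3.77 z 0.0399
side guard 4450 [0.5204 0.1537] [0.223 0.161] 79.58 z 0.101
side knob 81 [0.5152 0.1292] [0.016 0.03 ] 79.4 z 0.1362
side paddle top 85 [ 0.619  -0.2299] [0.036 0.024] 77.14 z 0.1743
side paddle top2 47 [ 0.6187 -0.2295] [0.036 0.023] 72.62 z 0.1772
side pstand 252 [ 0.6204 -0.2314] [0.077 0.072] 78.3 z 0.0407
side probe top2 39 [ 0.4644 -0.1968] [0.024 0.023] 39.68 z 0.1769
side prstand 304 [ 0.4663 -0.1972] [0.07  0.078] 3.87 z 0.0405
```

```bash
python3 -m jog '[[[0,0,-0.04],[0,0,0]],[[0,0,-0.08],[0,0,0]],[[0.01,0.01,-0.115],[0,0,-0.5]],[[0.035,0.035,-0.12],[0,0,-1]],[[0.063,0.064,-0.12],[0,0,-1.7]],[[0.091,0.093,-0.12],[0,0,-2.5]],[[0.119,0.122,-0.12],[0,0,-3.2]],[[0.147,0.151,-0.12],[0,0,-4]],[[0.175,0.18,-0.12],[0,0,-5]],[[0.203,0.209,-0.12],[0,0,-6]]]'
```

```text
time_s: 1.28
tcp_pos: [0.3778, -0.2794, 0.3046]
ee_rot: [[-0.841, 0.542, 0.001], [0.542, 0.841, -0.0], [-0.001, 0.0, -1.0]]
wrist_force: [0.6, 0.6, 0.4]
gripper_width: 0.999
```

```bash
python3 -m jog '[[[0.01,0.04,0],[0,0,-0.5]],[[0.02,0.08,0],[0,0,-1]],[[0.03,0.12,0],[0,0,-1.5]],[[0.04,0.16,0],[0,0,-2]],[[0.05,0.2,0],[0,0,-2.5]],[[0.06,0.24,0],[0,0,-3]],[[0.07,0.28,0.01],[0,0,-3.5]],[[0.08,0.32,0.02],[0,0,-4]],[[0.09,0.36,0.03],[0,0,-4.5]],[[0.1,0.395,0.04],[0,0,-4.5]]]' && python3 - <<'E'
from h import *
from scipy import ndimage as nd
s=r.sense();p,d=r.capture("wrist");cv2.imwrite("pics/w1.png",p);np.save("pics/w1.npy",d)
print(s['tcp_pos'],s['ee_rot'][:,0],s['joint_velocities'].round(1))
P=wcloud(d,s);X,Y,Z=P[...,0],P[...,1],P[...,2]
def rect(m,name):
    m=m&(d>0);l,n=nd.label(m)
    if n==0:return print(name,0)
    k=np.argmax(nd.sum(m,l,range(1,n+1)))+1;x=P[l==k]
    (c,sz,a)=cv2.minAreaRect(x[:,:2].astype(np.float32));print(name,len(x),np.round(c,4),np.round(sz,3),round(a,2),'z',np.median(x[:,2]).round(4))
rect((abs(Z-0.1)<.008)&(abs(X-.52)<.15)&(abs(Y-.13)<.17),'guard')
rect((abs(Z-0.136)<.008)&(abs(X-.515)<.05)&(abs(Y-.12)<.05),'knob')
E
```

```text
time_s: 2.12
tcp_pos: [0.5095, 0.1067, 0.2643]
ee_rot: [[-0.984, 0.18, 0.001], [0.18, 0.984, 0.001], [-0.001, 0.001, -1.0]]
wrist_force: [1.2, -0.5, 0.7]
gripper_width: 1.003
[0.50954895 0.10671686 0.26427477] [-0.98357834  0.18047809 -0.00114028] [ 37.9  25.7  12.4   0.2  13.  -40.6]
guard 16414 [0.516  0.1357] [0.187 0.162] 79.6 z 0.1012
knob 377 [0.5149 0.1247] [0.015 0.029] 79.41 z 0.1371
```

View pics/w1.png

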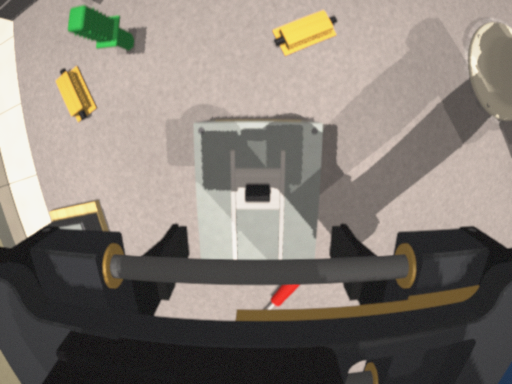

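Wrist view: the knob is at (258,192) on the shutter, with the slot area to its upper side (tool −y). Next I centre above it, then look again once settled.

```bash
python3 -m jog '[[[0,0.01,0.02],[0,0,0]],[[-0.002,0.02,0.045],[0,0,0]],[[-0.002,0.02,0.065],[0,0,0]],[[-0.002,0.02,0.075],[0,0,0]],[[-0.002,0.02,0.08],[0,0,0]],[[-0.002,0.02,0.08],[0,0,0]],[[-0.002,0.02,0.08],[0,0,0]],[[-0.002,0.02,0.08],[0,0,0]],[[-0.002,0.02,0.08],[0,0,0]],[[-0.002,0.02,0.08],[0,0,0]]]' 0.06 && cat >> h.py <<'E'
from scipy import ndimage as nd
def rect(P,d,m,name):
    m=m&(d>0);l,n=nd.label(m)
    if n==0:return print(name,0)
    k=np.argmax(nd.sum(m,l,range(1,n+1)))+1;x=P[l==k]
    (c,sz,a)=cv2.minAreaRect(x[:,:2].astype(np.float32));print(name,len(x),np.round(c,4),np.round(sz,3),round(a,2),'z',np.median(x[:,2]).round(4))
def wlook(f):
    s=r.sense();p,d=r.capture("wrist");cv2.imwrite(f"pics/{f}.png",p);np.save(f"pics/{f}.npy",d)
    print(s['time_s'],s['tcp_pos'].round(4),s['ee_rot'][:,0].round(4),s['joint_velocities'].round(1),s['gripper_width'])
    return s,p,d,wcloud(d,s)
E
python3 - <<'E'
from h import *
s,p,d,P=wlook("w2")
X,Y,Z=P[...,0],P[...,1],P[...,2]
rect(P,d,(abs(Z-0.1)<.008)&(abs(X-.52)<.15)&(abs(Y-.13)<.17),'guard')
rect(P,d,(abs(Z-0.136)<.006)&(abs(X-.515)<.05)&(abs(Y-.12)<.05),'knob')
E
```

```text
time_s: 3.0
tcp_pos: [0.5152, 0.1238, 0.1853]
ee_rot: [[-0.983, 0.183, 0.002], [0.183, 0.983, 0.001], [-0.002, 0.001, -1.0]]
wrist_force: [0.3, -1.4, 0.2]
gripper_width: 0.689
3.0 [0.5152 0.1238 0.1853] [-0.9831  0.1829 -0.0016] [-0.1  0.1 -0.3 -0.1  0.1  0.1] 0.6888670252585753
guard 21602 [0.5137 0.1231] [0.162 0.161] 79.46 z 0.1012
knob 629 [0.5141 0.125 ] [0.016 0.029] 79.4 z 0.1372
```

View pics/w2.png

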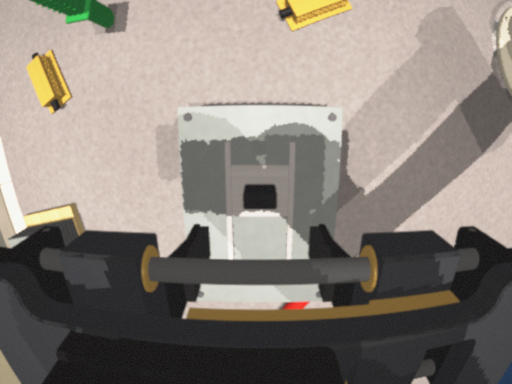

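The knob is centred between the fingers at (260,197). Next: descend, then close.

```bash
python3 -m jog '[[[0,0.001,0.02],[0,0,0]],[[0,0.001,0.04],[0,0,0]],[[0,0.001,0.055],[0,0,0]],[[0,0.001,0.065],[0,0,0]],[[0,0.001,0.07],[0,0,0]],[[0,0.001,0.073],[0,0,0]],[[0,0.001,0.073],[0,0,0]],[[0,0.001,0.073],[0,0,0]],[[0,0.001,0.073],[0,0,0]],[[0,0.001,0.073],[0,0,0]]]' && python3 -m jog '[[[0,0,0],[0,0,0]],[[0,0,0],[0,0,0]],[[0,0,0],[0,0,0]],[[0,0,0],[0,0,0]],[[0,0,0],[0,0,0]],[[0,0,0],[0,0,0]],[[0,0,0],[0,0,0]],[[0,0,0],[0,0,0]],[[0,0,0],[0,0,0]],[[0,0,0],[0,0,0]]]' 0.02
```

```text
time_s: 3.88
tcp_pos: [0.5154, 0.1249, 0.1121]
ee_rot: [[-0.983, 0.183, 0.001], [0.183, 0.983, 0.001], [-0.001, 0.001, -1.0]]
wrist_force: [-0.6, -0.2, -0.7]
gripper_width: 0.689
time_s: 4.72
tcp_pos: [0.5149, 0.1247, 0.1112]
ee_rot: [[-0.983, 0.183, -0.0], [0.183, 0.983, 0.0], [0.0, 0.0, -1.0]]
wrist_force: [0.3, -0.3, -0.1]
gripper_width: 0.233
```

The fingers shut to 20 mm, but the knob is 30 mm, so something is off. I'll look.

```bash
python3 - <<'E'
from h import *
s,p,d,P=wlook("w3")
cv2.imwrite("pics/w3z.png",cv2.resize(p[100:320,130:390],None,fx=2.7,fy=2.7,interpolation=cv2.INTER_CUBIC))
X,Y,Z=P[...,0],P[...,1],P[...,2]
rect(P,d,(abs(Z-0.136)<.006)&(abs(X-.515)<.05)&(abs(Y-.12)<.1),'knob')
for n in("top","side"):
    p,d=r.capture(n);cv2.imwrite(f"pics/{n}3.png",cv2.resize(p[150:330,150:350],None,fx=2.7,fy=2.7,interpolation=cv2.INTER_CUBIC))
E
```

```text
4.7167 [0.5149 0.1247 0.1112] [-0.9832  0.1827  0.    ] [ 0.   0.   0.1 -0.  -0.1 -0. ] 0.23250833784393551
knob 932 [0.5139 0.125 ] [0.016 0.029] 79.43 z 0.1373
```

View pics/w3z.png

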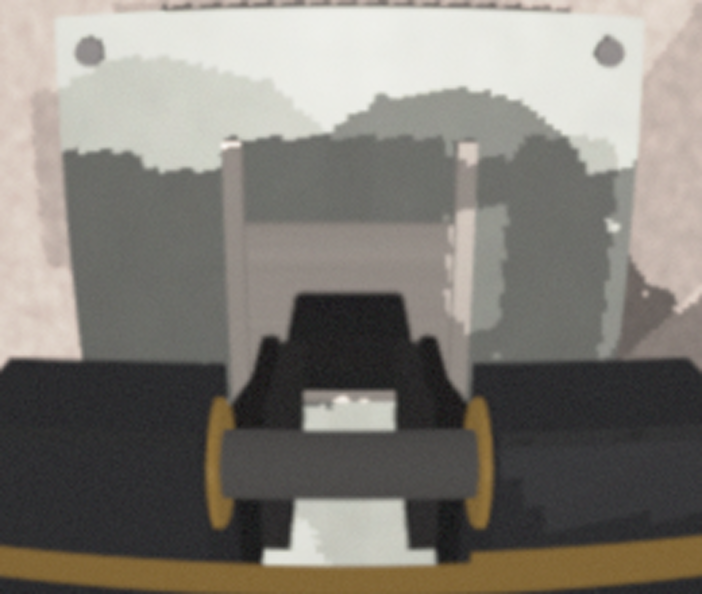

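View pics/side3.png

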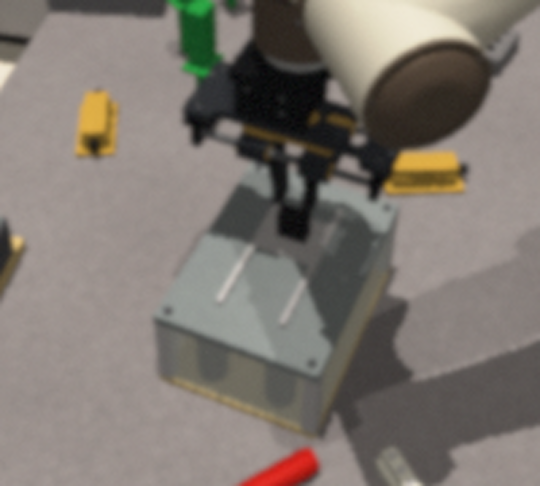

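```bash
python3 - <<'E'
from h import *
s=r.sense();d=np.load("pics/w3.npy");P=wcloud(d,s)
T=(P-s['tcp_pos'])@s['ee_rot']
for v in range(205,300,5):
    print(v,[ (u,)+tuple((T[v,u]*1000).round().astype(int)) if d[v,u]>0 else (u,0) for u in (222,230,236,242,258,276,282,288,296)])
d2=np.load("pics/w2.npy")
E
```

```text
205 [(222, np.int64(-26), np.int64(-8), np.int64(6)), (230, np.int64(-20), np.int64(-8), np.int64(6)), (236, np.int64(-16), np.int64(-8), np.int64(6)), (242, np.int64(-12), np.int64(-8), np.int64(7)), (258, np.int64(0), np.int64(-9), np.int64(5)), (276, np.int64(14), np.int64(-9), np.int64(6)), (282, np.int64(18), np.int64(-8), np.int64(7)), (288, np.int64(22), np.int64(-8), np.int64(6)), (296, np.int64(28), np.int64(-8), np.int64(7))]
210 [(222, np.int64(-26), np.int64(-5), np.int64(5)), (230, np.int64(-21), np.int64(-4), np.int64(7)), (236, np.int64(-16), np.int64(-5), np.int64(5)), (242, np.int64(-11), np.int64(-7), np.int64(-1)), (258, np.int64(0), np.int64(-8), np.int64(-3)), (276, np.int64(13), np.int64(-7), np.int64(-2)), (282, np.int64(18), np.int64(-4), np.int64(6)), (288, np.int64(23), np.int64(-4), np.int64(6)), (296, np.int64(28), np.int64(-4), np.int64(6))]
215 [(222, np.int64(-27), np.int64(0), np.int64(6)), (230, np.int64(-21), np.int64(-1), np.int64(6)), (236, np.int64(-16), np.int64(0), np.int64(6)), (242, np.int64(-10), np.int64(-8), np.int64(-13)), (258, np.int64(0
[... 6837 characters left out ...]
, (258, np.int64(0), np.int64(69), np.int64(10)), (276, np.int64(15), np.int64(69), np.int64(10)), (282, np.int64(11), np.int64(1), np.int64(-89)), (288, np.int64(14), np.int64(1), np.int64(-89)), (296, np.int64(16), np.int64(-7), np.int64(-101))]
295 [(222, np.int64(-14), np.int64(-6), np.int64(-102)), (230, np.int64(-12), np.int64(4), np.int64(-89)), (236, np.int64(-10), np.int64(4), np.int64(-88)), (242, np.int64(-14), np.int64(75), np.int64(10)), (258, np.int64(0), np.int64(75), np.int64(11)), (276, np.int64(16), np.int64(75), np.int64(11)), (282, np.int64(12), np.int64(4), np.int64(-88)), (288, np.int64(14), np.int64(3), np.int64(-90)), (296, np.int64(16), np.int64(-6), np.int64(-102))]
```

```bash
python3 - <<'E'
from h import *
s=r.sense()
for n in("side","top"):
    p,d=r.capture(n);P=cloud(n,d);T=(P-s['tcp_pos'])@s['ee_rot']
    m=(d>0)&(abs(T[...,0])<25)&(abs(T[...,0])<.025)&(abs(T[...,1])<.03)&(T[...,2]>-.12)&(T[...,2]<.002)
    print(n,m.sum());x=T[m]*1000
    for lo in range(-120,0,8):
        q=x[(x[:,2]>=lo)&(x[:,2]<lo+8)]
        if len(q):print(lo,len(q),q.min(0).round(),q.max(0).round())
print(proj("side",s['tcp_pos']),proj("side",s['tcp_pos']+[0,0,.042]))
p,d=r.capture("side");cv2.imwrite("pics/side4.png",cv2.resize(p[165:255,205:325],None,fx=6,fy=6,interpolation=cv2.INTER_CUBIC))
E
```

```text
side 339
-120 5 [ -15.    4. -119.] [ -15.   15. -113.]
-112 4 [ -15.    0. -110.] [ -14.   11. -106.]
-104 4 [ -16.   -8. -103.] [-14.   2. -98.]
-96 15 [-23.  -9. -96.] [-11.  14. -89.]
-88 28 [-22.   3. -88.] [ 23.  14. -80.]
-80 25 [-22.  -3. -80.] [ 23.  14. -72.]
-72 30 [-20.  -9. -72.] [ 21.  14. -64.]
-64 25 [-20.  -7. -64.] [ 20.  14. -56.]
-56 29 [-19.  -7. -56.] [ 19.  14. -48.]
-48 28 [-19.  -9. -48.] [ 20.  12. -41.]
-40 5 [-16.  -7. -40.] [ 16.  12. -39.]
-32 47 [-14.  -4. -29.] [ 15.  13. -24.]
-24 31 [-14.  -1. -24.] [ 15.  12. -16.]
-16 30 [-13.  -0. -16.] [15. 14. -8.]
-8 24 [-14.  -3.  -8.] [15. 13. -0.]
top 0
(np.float64(258.40459380942053), np.float64(234.43020774471862)) (np.float64(258.77028574867774), np.float64(223.25487023778413))
```

View pics/side4.png

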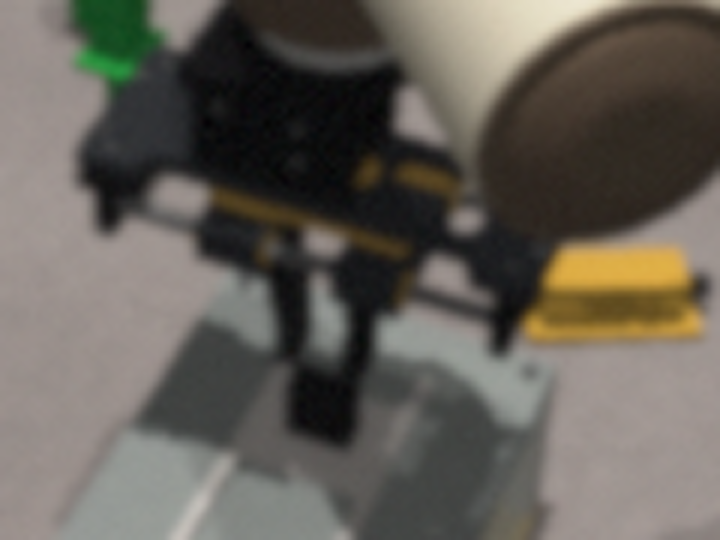

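```bash
python3 - <<'E'
from h import *
c=r.calibration('wrist')
class S(dict):pass
for f,w in(("wrist0",43),("w1",43),("w2",30),("w3",10)):
    d=np.load(f"pics/{f}.npy");T=wcloud(d,dict(ee_rot=np.eye(3),tcp_pos=np.zeros(3)))*1000
    m=(d>0)&(abs(T[...,0])<w+18)&(abs(T[...,0])>w-6)&(abs(T[...,1])<16)&(T[...,2]>-150)
    x=T[m]
    h,e=np.histogram(x[:,2],bins=range(-150,120,10));print(f,dict(zip(e[:-1].tolist(),h.tolist())))
E
```

```text
wrist0 {-150: 0, -140: 650, -130: 252, -120: 511, -110: 641, -100: 474, -90: 609, -80: 484, -70: 509, -60: 476, -50: 445, -40: 34, -30: 0, -20: 0, -10: 0, 0: 0, 10: 0, 20: 0, 30: 0, 40: 0, 50: 0, 60: 0, 70: 194, 80: 89, 90: 74, 100: 69}
w1 {-150: 0, -140: 640, -130: 251, -120: 502, -110: 649, -100: 472, -90: 618, -80: 467, -70: 508, -60: 474, -50: 447, -40: 33, -30: 0, -20: 0, -10: 0, 0: 0, 10: 0, 20: 0, 30: 0, 40: 0, 50: 0, 60: 0, 70: 0, 80: 0, 90: 0, 100: 0}
w2 {-150: 0, -140: 707, -130: 155, -120: 414, -110: 511, -100: 372, -90: 580, -80: 477, -70: 496, -60: 400, -50: 384, -40: 26, -30: 0, -20: 0, -10: 0, 0: 0, 10: 0, 20: 0, 30: 0, 40: 0, 50: 0, 60: 0, 70: 411, 80: 1042, 90: 0, 100: 0}
w3 {-150: 0, -140: 0, -130: 18, -120: 137, -110: 206, -100: 151, -90: 488, -80: 416, -70: 419, -60: 329, -50: 278, -40: 21, -30: 596, -20: 165, -10: 141, 0: 1450, 10: 1, 20: 0, 30: 0, 40: 0, 50: 0, 60: 0, 70: 0, 80: 0, 90: 0, 100: 0}
```

Both cameras put the real fingertips about 40 mm behind the reported TCP, at every opening. The fingers therefore closed above the knob. I'll take the true tip as TCP z + 0.040, then reopen and descend a further 40 mm.

```bash
python3 -m jog '[[[0,0,0],[0,0,0]],[[0,0,0],[0,0,0]],[[0,0,0],[0,0,0]],[[0,0,0],[0,0,0]],[[0,0,0],[0,0,0]],[[0,0,0.01],[0,0,0]],[[0,0,0.02],[0,0,0]],[[0,0,0.03],[0,0,0]],[[0,0,0.037],[0,0,0]],[[0,0,0.037],[0,0,0]]]' 0.055 && python3 - <<'E'
from h import *
s,p,d,P=wlook("w4")
T=(P-s['tcp_pos'])@s['ee_rot']*1000
m=(d>0)&(abs(T[...,0])<45)&(abs(T[...,0])>22)&(abs(T[...,1])<16)
h,e=np.histogram(T[m][:,2],bins=range(-60,60,5));print(dict(zip(e[:-1].tolist(),h.tolist())))
print(s['wrist_force'])
cv2.imwrite("pics/w4z.png",cv2.resize(p[100:320,130:390],None,fx=2.7,fy=2.7,interpolation=cv2.INTER_CUBIC))
E
```

```text
time_s: 5.85
tcp_pos: [0.5133, 0.1239, 0.0717]
ee_rot: [[-0.983, 0.183, -0.005], [0.183, 0.983, -0.002], [0.004, -0.003, -1.0]]
wrist_force: [-0.7, -0.5, -0.5]
gripper_width: 0.629
5.85 [0.5133 0.1239 0.0717] [-0.9831  0.1832  0.0041] [-0.  -1.2  1.8  0.6 -1.6 -0.1] 0.6294849271962191
{-60: 191, -55: 198, -50: 181, -45: 180, -40: 86, -35: 1149, -30: 485, -25: 0, -20: 0, -15: 0, -10: 0, -5: 0, 0: 0, 5: 0, 10: 0, 15: 0, 20: 0, 25: 0, 30: 0, 35: 0, 40: 0, 45: 0, 50: 0}
[-0.74338452 -0.5054789  -0.52327421]
```

View pics/w4z.png

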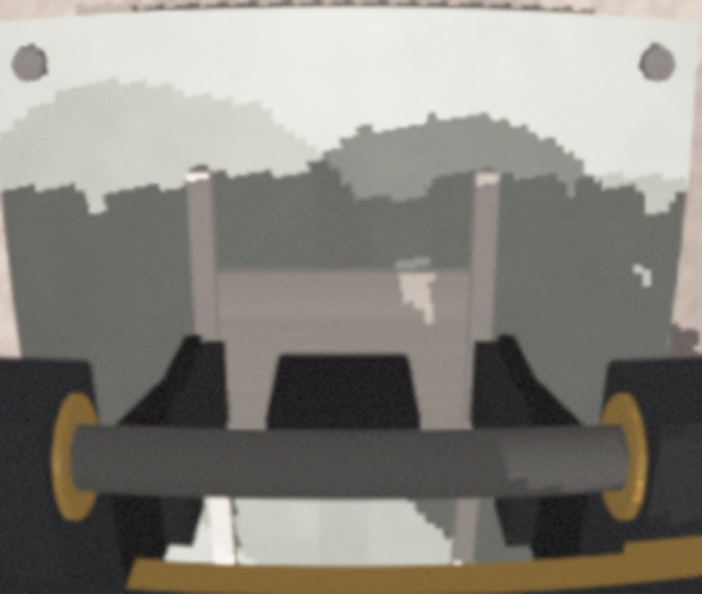

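The fingers straddle the knob now. Closing.

```bash
python3 -m jog '[[[0,0,0],[0,0,0]],[[0,0,0],[0,0,0]],[[0,0,0],[0,0,0]],[[0,0,0],[0,0,0]],[[0,0,0],[0,0,0]],[[0,0,0],[0,0,0]],[[0,0,0],[0,0,0]],[[0,0,0],[0,0,0]],[[0,0,0],[0,0,0]],[[0,0,0],[0,0,0]]]' 0.02
```

```text
time_s: 6.73
tcp_pos: [0.5151, 0.1248, 0.0746]
ee_rot: [[-0.983, 0.183, 0.0], [0.183, 0.983, 0.0], [-0.0, 0.0, -1.0]]
wrist_force: [-1.8, -0.4, 3.4]
gripper_width: 0.345
```

```bash
python3 -m jog '[[[0,0.006,0],[0,0,0]],[[0,0.014,0],[0,0,0]],[[0,0.023,0],[0,0,0]],[[0,0.032,0],[0,0,0]],[[0,0.041,0],[0,0,0]],[[0,0.05,0],[0,0,0]],[[0,0.057,0],[0,0,0]],[[0,0.06,0],[0,0,0]],[[0,0.06,0],[0,0,0]],[[0,0.06,0],[0,0,0]]]'
python3 -m jog '[[[0,0.002,0],[0,0,0]],[[0,0.004,0],[0,0,0]],[[0,0.006,0],[0,0,0]],[[0,0.008,0],[0,0,0]],[[0,0.01,0],[0,0,0]],[[0,0.011,0],[0,0,0]],[[0,0.011,0],[0,0,0]],[[0,0.011,0],[0,0,0]],[[0,0.011,0],[0,0,0]],[[0,0.011,0],[0,0,0]]]'
```

```text
time_s: 7.57
tcp_pos: [0.5264, 0.1852, 0.0746]
ee_rot: [[-0.983, 0.182, 0.001], [0.182, 0.983, 0.001], [-0.001, 0.001, -1.0]]
wrist_force: [-1.5, -1.1, 4.4]
gripper_width: 0.339
time_s: 8.4
tcp_pos: [0.526, 0.1852, 0.0745]
ee_rot: [[-0.983, 0.183, -0.008], [0.183, 0.983, -0.016], [0.005, -0.017, -1.0]]
wrist_force: [3.2, -27.4, 10.5]
gripper_width: 0.345
```

It hit the stop after 61.5 mm, with 27 N of push. I'll relax the push, look, then release.

```bash
python3 -m jog '[[[0,-0.003,0],[0,0,0]],[[0,-0.006,0],[0,0,0]],[[0,-0.009,0],[0,0,0]],[[0,-0.0095,0],[0,0,0]],[[0,-0.0095,0],[0,0,0]],[[0,-0.0095,0],[0,0,0]],[[0,-0.0095,0],[0,0,0]],[[0,-0.0095,0],[0,0,0]],[[0,-0.0095,0],[0,0,0]],[[0,-0.0095,0],[0,0,0]]]'
python3 -c "
from h import *
s,p,d,P=wlook('w5')
X,Y,Z=P[...,0],P[...,1],P[...,2]
rect(P,d,(abs(Z-0.138)<.004)&(abs(X-.525)<.05)&(abs(Y-.185)<.05),'knob')
"
python3 -m jog '[[[0,0,0],[0,0,0]],[[0,0,0],[0,0,0]],[[0,0,0],[0,0,0]],[[0,0,0],[0,0,0]],[[0,0,0],[0,0,0]],[[0,0,-0.01],[0,0,0]],[[0,0,-0.03],[0,0,0]],[[0,0,-0.06],[0,0,0]],[[0,0,-0.1],[0,0,0]],[[0,0,-0.14],[0,0,0]]]' 0.055
```

```text
time_s: 9.23
tcp_pos: [0.5263, 0.1853, 0.0746]
ee_rot: [[-0.983, 0.182, -0.0], [0.182, 0.983, -0.001], [-0.0, -0.001, -1.0]]
wrist_force: [0.0, -3.8, 5.2]
gripper_width: 0.344
9.2333 [0.5263 0.1853 0.0746] [-9.833e-01  1.819e-01 -1.000e-04] [ 0.1  0.1  0.   0.  -0.   0. ] 0.34363270840697435
knob 1058 [0.5244 0.179 ] [0.012 0.05 ] 79.61 z 0.1373
time_s: 10.12
tcp_pos: [0.5256, 0.1847, 0.216]
ee_rot: [[-0.983, 0.183, -0.001], [0.183, 0.983, -0.001], [0.001, -0.001, -1.0]]
wrist_force: [1.1, 1.2, 0.2]
gripper_width: 0.628
```

```bash
python3 -m jog '[[[0,-0.02,-0.02],[0,0,0]],[[0,-0.04,-0.03],[0,0,0]],[[0,-0.055,-0.03],[0,0,0]],[[0,-0.06,-0.03],[0,0,0]],[[0,-0.06,-0.03],[0,0,0]],[[0,-0.06,-0.03],[0,0,0]],[[0,-0.06,-0.03],[0,0,0]],[[0,-0.06,-0.03],[0,0,0]],[[0,-0.06,-0.03],[0,0,0]],[[0,-0.06,-0.03],[0,0,0]]]' 0.055
python3 -c "
from h import *
s,p,d,P=wlook('w6')
X,Y,Z=P[...,0],P[...,1],P[...,2]
rect(P,d,(abs(Z-0.1)<.008)&(abs(X-.52)<.15)&(abs(Y-.13)<.17),'guard')
rect(P,d,(abs(Z-0.138)<.005)&(abs(X-.525)<.05)&(abs(Y-.185)<.05),'knob')
rect(P,d,(Z<.09)&(Z>.03)&(abs(X-.514)<.03)&(abs(Y-.117)<.03),'slotdeep')
cv2.imwrite('pics/w6z.png',cv2.resize(p[60:280,150:370],None,fx=2.7,fy=2.7,interpolation=cv2.INTER_CUBIC))
for q in('shutter_knob',):
  for o in r.cut_out(q,'wrist')[:2]: print(q,o['confidence'],o['uv'])
p,d=r.capture('top');np.save('pics/top6.npy',d);cv2.imwrite('pics/top6.png',p)
"
```

```text
time_s: 10.95
tcp_pos: [0.5152, 0.1266, 0.2437]
ee_rot: [[-0.983, 0.182, -0.001], [0.182, 0.983, -0.0], [0.001, -0.001, -1.0]]
wrist_force: [0.2, -0.2, 0.0]
gripper_width: 0.632
10.95 [0.5152 0.1266 0.2437] [-9.833e-01  1.821e-01  7.000e-04] [-0.1 -0.4  0.   0.  -0.1 -0. ] 0.6324064175547393
guard 18272 [0.5166 0.1402] [0.196 0.161] 79.55 z 0.1012
knob 358 [0.5255 0.1854] [0.015 0.029] 78.78 z 0.1373
slotdeep 175 [0.5141 0.1235] [0.029 0.009] 79.41 z 0.0561
shutter_knob 0.72 [260.0, 219.5]
```

View pics/w6z.png

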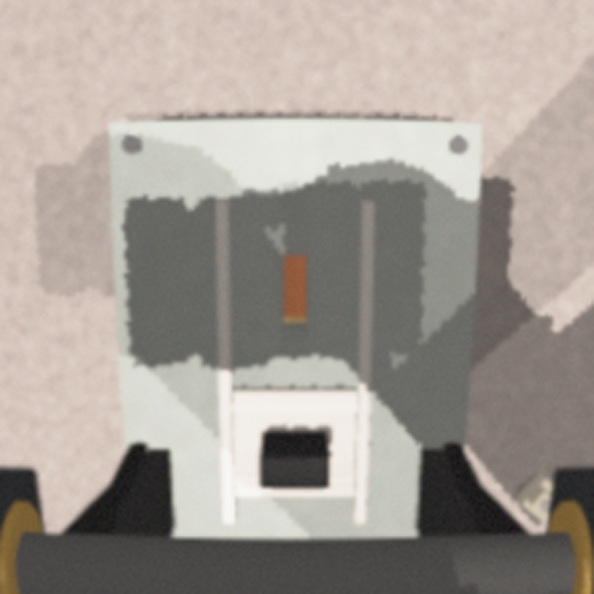

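The shutter is open and the copper shows through the slot, centred near pixel (259,166).

```bash
python3 - <<'E'
from h import *
p=cv2.imread('pics/w6.png').astype(int);s=r.sense()
m=(p[...,2]-p[...,0]>35);m[:140]=0;m[200:]=0;m[:,:230]=0;m[:,290:]=0
l,n=nd.label(m);k=np.argmax(nd.sum(m,l,range(1,n+1)))+1;m=l==k
v,u=np.nonzero(m);print(m.sum(),u.min(),u.max(),v.min(),v.max())
c=r.calibration('wrist');M=c['tool_from_camera']
def ray(u,v,z):
    a=(u-c['cx'])/c['fx'];b=(v-c['cy'])/c['fy'];th=np.hypot(a,b)+1e-12
    q=np.array([a/th*np.sin(th),b/th*np.sin(th),np.cos(th)])
    o=s['tcp_pos']+s['ee_rot']@M[:3,3];w=s['ee_rot']@M[:3,:3]@q
    return o+w*(z-o[2])/w[2]
Q=np.array([ray(a,b,.1008) for a,b in zip(u,v)])
(cc,sz,a)=cv2.minAreaRect(Q[:,:2].astype(np.float32));print(np.round(cc,4),np.round(sz,4),a)
ex=np.array([.9833,-.182]);ey=np.array([.182,.9833])
print('mean',Q.mean(0).round(4))
for vv in range(v.min()-1,v.max()+3):print(vv,p[vv,259].tolist(),(ray(259,vv,.1008)[:2]@ey).round(4))
for uu in range(u.min()-2,u.max()+3):print(uu,p[165,uu].tolist(),(ray(uu,165,.1008)[:2]@ex).round(4))
# guard in slot coords
d=np.load('pics/w6.npy');P=wcloud(d,s);mm=(abs(P[...,2]-.101)<.006)&(abs(P[...,0]-.52)<.15)&(abs(P[...,1]-.13)<.17)
l,n=nd.label(mm);k=np.argmax(nd.sum(mm,l,range(1,n+1)))+1;x=P[l==k][:,:2]
A=x@ex;B=x@ey;print('ex range',A.min(),A.max(),'ey',B.min(),np.percentile(A,[.3,99.7]),'tcp',s['tcp_pos'][:2]@ex,s['tcp_pos'][:2]@ey)
E
```

```text
224 255 263 154 179
[0.5123 0.1163] [0.0301 0.0095] 79.461181640625
mean [0.5123 0.1161 0.1008]
153 [98, 103, 107] 0.1914
154 [85, 96, 123] 0.1926
155 [70, 94, 143] 0.1937
156 [62, 90, 146] 0.1949
157 [63, 91, 147] 0.1961
158 [63, 91, 147] 0.1973
159 [60, 89, 148] 0.1985
160 [62, 91, 147] 0.1997
161 [61, 89, 148] 0.2009
162 [63, 89, 147] 0.2021
163 [61, 90, 147] 0.2033
164 [62, 89, 147] 0.2045
165 [60, 89, 146] 0.2057
166 [58, 86, 145] 0.2069
167 [62, 90, 148] 0.2081
168 [63, 90, 147] 0.2093
169 [62, 91, 148] 0.2105
170 [61, 90, 146] 0.2117
171 [62, 92, 148] 0.2129
172 [60, 88, 146] 0.2141
173 [59, 89, 144] 0.2153
174 [62, 91, 146] 0.2165
175 [60, 90, 146] 0.2178
176 [63, 95, 146] 0.219
177 [71, 106, 148] 0.2202
178 [82, 116, 144] 0.2214
179 [89, 112, 126] 0.2227
180 [90, 99, 102] 0.2239
181 [94, 99, 99] 0.2251
253 [98, 103, 103] 0.4896
254 [90, 98, 113] 0.4884
255 [74, 92, 129] 0.4872
256 [62, 89, 142] 0.4861
257 [64, 91, 147] 0.4849
258 [61, 90, 146] 0.4837
259 [60, 89, 146] 0.4825
260 [63, 91, 149] 0.4814
261 [63, 91, 149] 0.4802
262 [67, 91, 143] 0.479
263 [82, 95, 123] 0.4778
264 [97, 102, 108] 0.4766
265 [102, 105, 104] 0.4755
ex range 0.40209702627758803 0.5631862538049804 ey 0.13397313736525462 [0.40350926 0.56204843] tcp 0.48362164539548064 0.21804536341954217
```

```bash
python3 -m jog '[[[-0.017,-0.034,0],[0,0,0.1]],[[-0.034,-0.068,0],[0,0,0.2]],[[-0.051,-0.102,0],[0,0,0.3]],[[-0.068,-0.136,0],[0,0,0.4]],[[-0.085,-0.17,0],[0,0,0.4]],[[-0.102,-0.204,0],[0,0,0.4]],[[-0.119,-0.238,0],[0,0,0.4]],[[-0.136,-0.272,0.0],[0,0,0.4]],[[-0.153,-0.306,0],[0,0,0.4]],[[-0.168,-0.336,0],[0,0,0.4]]]' 0.055
python3 -m jog '[[[0,0,0.01],[0,0,0]],[[0,0,0.02],[0,0,0]],[[0,0,0.02],[0,0,0]],[[0,0,0.02],[0,0,0]],[[0,0,0.02],[0,0,0]],[[0,0,0.02],[0,0,0]],[[0,0,0.02],[0,0,0]],[[0,0,0.02],[0,0,0]],[[0,0,0.02],[0,0,0]],[[0,0,0.02],[0,0,0]]]' 0.06
python3 -c "
from h import *
s,p,d,P=wlook('w7')
X,Y,Z=P[...,0],P[...,1],P[...,2]
rect(P,d,(abs(Z-0.178)<.006)&(abs(X-.619)<.05)&(abs(Y+.234)<.05),'handle')
rect(P,d,(abs(Z-0.04)<.006)&(abs(X-.619)<.06)&(abs(Y+.234)<.06),'stand')
cv2.imwrite('pics/w7z.png',cv2.resize(p[60:280,130:390],None,fx=2.7,fy=2.7,interpolation=cv2.INTER_CUBIC))
"
```

```text
time_s: 11.93
tcp_pos: [0.6193, -0.2372, 0.244]
ee_rot: [[-0.976, 0.218, -0.0], [0.218, 0.976, -0.0], [0.0, -0.0, -1.0]]
wrist_force: [1.4, 1.6, 0.6]
gripper_width: 0.636
time_s: 12.77
tcp_pos: [0.6191, -0.2346, 0.2246]
ee_rot: [[-0.976, 0.217, 0.001], [0.217, 0.976, -0.0], [-0.001, 0.0, -1.0]]
wrist_force: [-0.6, 0.1, -0.2]
gripper_width: 0.691
12.7667 [ 0.6191 -0.2346  0.2246] [-9.763e-01  2.166e-01 -5.000e-04] [-0.1  0.1  0.  -0.  -0.   0.1] 0.6905318621093542
handle 916 [ 0.6182 -0.234 ] [0.032 0.023] 77.32 z 0.1775
stand 1657 [ 0.6183 -0.2336] [0.069 0.07 ] 77.06 z 0.0411
```

View pics/w7z.png

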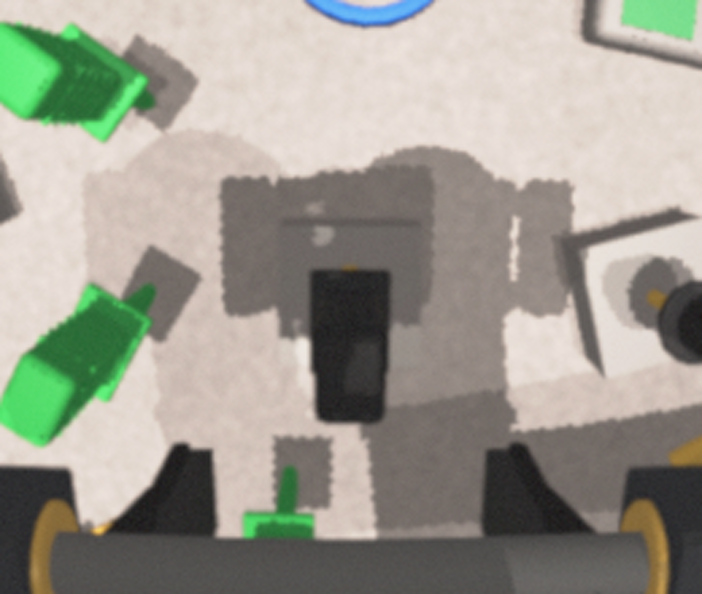

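Wrist view: the rectangular black handle is centred at about zoom (350,340) between the fingers. The round probe is at right and the green ones are to the left and below. Checking gripper clearance before descending.

```bash
python3 - <<'E'
from h import *
d=np.load("pics/w7.npy");T=wcloud(d,dict(ee_rot=np.eye(3),tcp_pos=np.zeros(3)))*1000
m=(d>0)&(T[...,2]<-45)&(T[...,2]>-180)
for lo in range(-130,130,20):
    q=T[m&(T[...,0]>=lo)&(T[...,0]<lo+20)]
    if len(q):print(lo,np.percentile(q[:,2],99).round(),q[:,1].min().round(),q[:,1].max().round())
E
python3 -m jog '[[[0,0.0005,0.02],[0,0,0.05]],[[0,0.0005,0.05],[0,0,0.05]],[[0,0.0005,0.08],[0,0,0.05]],[[0,0.0005,0.1],[0,0,0.05]],[[0,0.0005,0.12],[0,0,0.05]],[[0,0.0005,0.13],[0,0,0.05]],[[0,0.0005,0.137],[0,0,0.05]],[[0,0.0005,0.141],[0,0,0.05]],[[0,0.0005,0.141],[0,0,0.05]],[[0,0.0005,0.141],[0,0,0.05]]]' 0.06
```

```text
-110 -134.0 -38.0 15.0
-90 -111.0 -39.0 13.0
-70 -116.0 -39.0 -0.0
-50 -56.0 -40.0 10.0
-30 -54.0 -35.0 9.0
-10 -123.0 -35.0 -23.0
10 -123.0 -35.0 -9.0
30 -50.0 -39.0 24.0
50 -116.0 -40.0 29.0
70 -111.0 -39.0 36.0
90 -151.0 -5.0 15.0
time_s: 13.65
tcp_pos: [0.6199, -0.2346, 0.0844]
ee_rot: [[-0.975, 0.221, 0.002], [0.221, 0.975, -0.001], [-0.002, -0.0, -1.0]]
wrist_force: [0.0, 0.1, 0.5]
gripper_width: 0.685
```

Body clearance is fine. Closing on the handle.

```bash
python3 -m jog '[[[0,0,0],[0,0,0]],[[0,0,0],[0,0,0]],[[0,0,0],[0,0,0]],[[0,0,0],[0,0,0]],[[0,0,0],[0,0,0]],[[0,0,0],[0,0,0]],[[0,0,0],[0,0,0]],[[0,0,0],[0,0,0]],[[0,0,0],[0,0,0]],[[0,0,0],[0,0,0]]]' 0.012
python3 -m jog '[[[0,0,-0.003],[0,0,0]],[[0,0,-0.01],[0,0,0]],[[0,0,-0.02],[0,0,0]],[[0,0,-0.03],[0,0,0]],[[0,0,-0.045],[0,0,0]],[[0,0,-0.06],[0,0,0]],[[0,0,-0.08],[0,0,0]],[[0,0,-0.1],[0,0,0]],[[0,0,-0.13],[0,0,0]],[[0,0,-0.16],[0,0,0]]]'
```

```text
time_s: 14.48
tcp_pos: [0.6192, -0.2344, 0.0833]
ee_rot: [[-0.975, 0.221, 0.0], [0.221, 0.975, -0.0], [-0.0, 0.0, -1.0]]
wrist_force: [-0.1, -0.6, 0.4]
gripper_width: 0.271
time_s: 15.32
tcp_pos: [0.618, -0.2342, 0.2449]
ee_rot: [[-0.975, 0.221, -0.002], [0.221, 0.975, 0.0], [0.002, -0.0, -1.0]]
wrist_force: [0.9, 0.1, -2.2]
gripper_width: 0.275
```

```bash
python3 -m jog '[[[0.012,0.02,0],[0,0,0]],[[0.03,0.052,0],[0,0,-0.1]],[[0.05,0.088,0],[0,0,-0.2]],[[0.07,0.124,0],[0,0,-0.3]],[[0.09,0.16,0],[0,0,-0.45]],[[0.11,0.196,0],[0,0,-0.45]],[[0.13,0.23,0],[0,0,-0.45]],[[0.15,0.265,0],[0,0,-0.45]],[[0.168,0.296,0],[0,0,-0.45]],[[0.1806,0.3184,0],[0,0,-0.45]]]'
python3 -m jog '[[[0,0,0.01],[0,0,0]],[[0,0,0.02],[0,0,0]],[[0,0,0.03],[0,0,0]],[[0,0,0.04],[0,0,0]],[[0,0,0.045],[0,0,0]],[[0,0,0.045],[0,0,0]],[[0,0,0.045],[0,0,0]],[[0,0,0.045],[0,0,0]],[[0,0,0.045],[0,0,0]],[[0,0,0.045],[0,0,0]]]'
python3 -c "
from h import *
s,p,d,P=wlook('w8')
X,Y,Z=P[...,0],P[...,1],P[...,2]
rect(P,d,(abs(Z-0.1)<.008)&(abs(X-.52)<.15)&(abs(Y-.13)<.17),'guard')
cv2.imwrite('pics/w8z.png',cv2.resize(p[60:280,130:390],None,fx=2.7,fy=2.7,interpolation=cv2.INTER_CUBIC))
p,d=r.capture('side');cv2.imwrite('pics/side8.png',cv2.resize(p[150:330,190:320],None,fx=3.3,fy=3.3,interpolation=cv2.INTER_CUBIC))
p,d=r.capture('top');cv2.imwrite('pics/top8.png',p)
"
```

```text
time_s: 16.15
tcp_pos: [0.5119, 0.1184, 0.2447]
ee_rot: [[-0.984, 0.181, 0.001], [0.181, 0.984, 0.001], [-0.001, 0.001, -1.0]]
wrist_force: [0.8, 0.3, -1.6]
gripper_width: 0.273
time_s: 16.98
tcp_pos: [0.5137, 0.1161, 0.1987]
ee_rot: [[-0.983, 0.183, 0.001], [0.183, 0.983, 0.0], [-0.001, 0.001, -1.0]]
wrist_force: [0.7, -0.1, -2.6]
gripper_width: 0.269
16.9833 [0.5137 0.1161 0.1987] [-9.831e-01  1.830e-01 -8.000e-04] [ 0.3 -0.  -0.2 -0.   0.  -0. ] 0.269310423618371
guard 15947 [0.5125 0.1171] [0.149 0.161] 79.4 z 0.101
```

View pics/w8z.png

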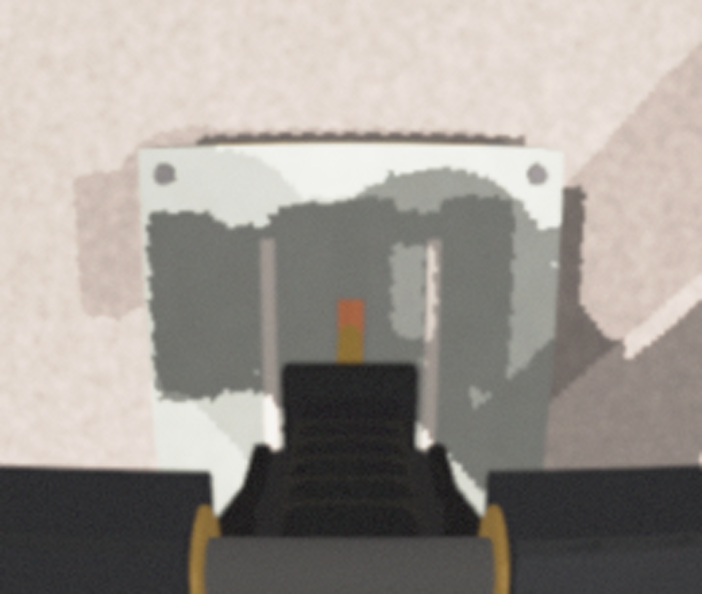

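View pics/side8.png

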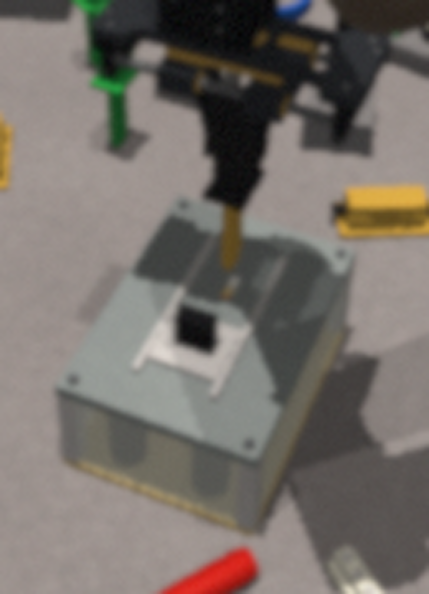

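Wrist view: blade and slot are both centred on zoom column ~350 (brass rows 325–365, slot's −y end at row 298). I'll check the y offset by depth.

```bash
python3 - <<'E'
from h import *
s=r.sense();d=np.load("pics/w8.npy");P=wcloud(d,s);p=cv2.imread('pics/w8.png')
T=(P-s['tcp_pos'])@s['ee_rot']*1000
for v in range(166,202,2):print(v,p[v,259].tolist(),[T[v,u].round(1).tolist() for u in(257,260)])
print(p[182,250:270].tolist())
print(p[174,250:270].tolist())
E
```

```text
166 [112, 119, 116] [[-1.0, -20.2, 96.2], [2.1, -20.2, 96.1]]
168 [112, 115, 115] [[-1.0, -17.6, 98.6], [2.1, -17.9, 97.5]]
170 [97, 109, 130] [[-1.0, -15.7, 97.9], [2.1, -15.2, 100.1]]
172 [70, 98, 159] [[-1.3, -3.9, 143.1], [2.2, -4.2, 142.0]]
174 [69, 99, 162] [[-1.3, -1.7, 142.3], [2.2, -1.8, 141.9]]
176 [67, 99, 163] [[-1.3, 0.8, 142.7], [2.2, 0.8, 142.6]]
178 [69, 100, 163] [[-1.3, 3.4, 143.3], [2.2, 3.2, 142.3]]
180 [61, 106, 148] [[-0.8, -14.0, 60.9], [1.9, -14.0, 61.1]]
182 [55, 109, 138] [[-0.7, -14.0, 53.6], [1.9, -14.1, 53.2]]
184 [55, 111, 140] [[-0.7, -14.0, 46.3], [1.9, -14.0, 46.5]]
186 [54, 112, 140] [[-0.7, -13.8, 40.5], [1.9, -13.9, 40.1]]
188 [57, 111, 140] [[-0.6, -13.6, 34.6], [1.8, -14.2, 32.5]]
190 [55, 111, 138] [[-0.6, -14.0, 27.1], [1.8, -14.1, 26.6]]
192 [51, 106, 134] [[-0.5, -14.0, 21.1], [1.8, -14.3, 20.1]]
194 [47, 74, 90] [[-0.3, -22.2, -12.4], [1.7, -22.1, -12.1]]
196 [33, 33, 35] [[-0.3, -21.0, -13.1], [1.7, -21.1, -13.2]]
198 [34, 36, 36] [[-0.3, -20.1, -14.4], [1.7, -20.0, -14.4]]
200 [36, 38, 36] [[-0.3, -18.5, -13.8], [1.7, -19.0, -15.4]]
[[114, 119, 117], [114, 118, 119], [112, 117, 116], [111, 116, 117], [101, 111, 122], [82, 108, 134], [65, 108, 143], [55, 108, 139], [54, 109, 139], [55, 109, 138], [57, 112, 139], [56, 109, 142], [64, 110, 148], [72, 107, 149], [88, 103, 136], [104, 111, 121], [110, 115, 116], [113, 117, 117], [114, 119, 118], [113, 119, 117]]
[[112, 119, 118], [113, 117, 118], [110, 117, 115], [109, 114, 117], [99, 108, 126], [82, 104, 144], [72, 101, 160], [69, 99, 163], [68, 100, 163], [69, 99, 162], [67, 100, 164], [66, 101, 165], [68, 101, 164], [72, 100, 159], [86, 104, 141], [103, 111, 123], [109, 114, 116], [114, 116, 118], [112, 117, 115], [115, 119, 118]]
```

Blade and slot agree within about 0.5 mm in x, y and yaw. I'll enter slowly and check the force.

```bash
python3 -m jog '[[[0,0,0.005],[0,0,0]],[[0,0,0.01],[0,0,0]],[[0,0,0.015],[0,0,0]],[[0,0,0.018],[0,0,0]],[[0,0,0.021],[0,0,0]],[[0,0,0.024],[0,0,0]],[[0,0,0.027],[0,0,0]],[[0,0,0.03],[0,0,0]],[[0,0,0.03],[0,0,0]],[[0,0,0.03],[0,0,0]]]'
python3 -c "
from h import *
s=r.sense();print(s['wrist_force'],s['moment'])"
```

```text
time_s: 17.97
tcp_pos: [0.5133, 0.116, 0.1681]
ee_rot: [[-0.983, 0.183, -0.0], [0.183, 0.983, -0.0], [0.0, -0.0, -1.0]]
wrist_force: [0.2, -0.6, -1.6]
gripper_width: 0.275
[ 0.24493232 -0.59612666 -1.58678278] [ 0.01873496  0.04933597 -0.04202826]
```

```bash
python3 -m jog '[[[0,0,0.004],[0,0,0]],[[0,0,0.008],[0,0,0]],[[0,0,0.012],[0,0,0]],[[0,0,0.016],[0,0,0]],[[0,0,0.02],[0,0,0]],[[0,0,0.024],[0,0,0]],[[0,0,0.027],[0,0,0]],[[0,0,0.03],[0,0,0]],[[0,0,0.03],[0,0,0]],[[0,0,0.03],[0,0,0]]]'
python3 -c "
from h import *
s=r.sense();print(s['wrist_force'],s['moment'])"
```

```text
time_s: 18.8
tcp_pos: [0.5134, 0.1161, 0.1381]
ee_rot: [[-0.983, 0.183, -0.0], [0.183, 0.983, -0.0], [0.0, -0.0, -1.0]]
wrist_force: [0.3, -0.0, -1.3]
gripper_width: 0.274
[ 0.25079188 -0.01838771 -1.25902694] [-0.03125613  0.06574441  0.03742124]
```

```bash
python3 -m jog '[[[0,0,0.002],[0,0,0]],[[0,0,0.004],[0,0,0]],[[0,0,0.006],[0,0,0]],[[0,0,0.008],[0,0,0]],[[0,0,0.01],[0,0,0]],[[0,0,0.01],[0,0,0]],[[0,0,0.01],[0,0,0]],[[0,0,0.01],[0,0,0]],[[0,0,0.01],[0,0,0]],[[0,0,0.01],[0,0,0]]]'
python3 -m jog '[[[0,0,0.001],[0,0,0]],[[0,0,0.002],[0,0,0]],[[0,0,0.003],[0,0,0]],[[0,0,0.004],[0,0,0]],[[0,0,0.005],[0,0,0]],[[0,0,0.006],[0,0,0]],[[0,0,0.007],[0,0,0]],[[0,0,0.007],[0,0,0]],[[0,0,0.007],[0,0,0]],[[0,0,0.007],[0,0,0]]]'
```

```text
time_s: 19.63
tcp_pos: [0.5135, 0.1161, 0.1285]
ee_rot: [[-0.983, 0.183, 0.0], [0.183, 0.983, 0.0], [-0.0, 0.0, -1.0]]
wrist_force: [-0.8, -0.6, -0.3]
gripper_width: 0.271
time_s: 20.47
tcp_pos: [0.5136, 0.1161, 0.1215]
ee_rot: [[-0.983, 0.183, 0.0], [0.183, 0.983, 0.0], [-0.0, 0.0, -1.0]]
wrist_force: [-2.1, -0.4, 4.5]
gripper_width: 0.272
```

```bash
python3 -m jog '[[[0,0,0.001],[0,0,0]],[[0,0,0.002],[0,0,0]],[[0,0,0.002],[0,0,0]],[[0,0,0.002],[0,0,0]],[[0,0,0.002],[0,0,0]],[[0,0,0.002],[0,0,0]],[[0,0,0.002],[0,0,0]],[[0,0,0.002],[0,0,0]],[[0,0,0.002],[0,0,0]],[[0,0,0.002],[0,0,0]]]'
python3 -c "
from h import *
F=[]
for i in range(8):
  p,d=r.capture('wrist' if i%2 else 'side');s=r.sense();F.append(np.r_[s['wrist_force'],s['tcp_pos'][2]])
  cv2.imwrite('pics/%s9.png'%('wrist' if i%2 else 'side'),p[60:280,130:390] if i%2 else cv2.resize(p[150:330,190:320],None,fx=3.3,fy=3.3,interpolation=cv2.INTER_CUBIC))
  if i%2: np.save('pics/w9.npy',d)
F=np.array(F);print(F.round(4),F.mean(0))
d=np.load('pics/w9.npy');P=wcloud(d,s);T=(P-s['tcp_pos'])@s['ee_rot']*1000
X,Y,Z=P[...,0],P[...,1],P[...,2]
# handle top / collar heights
for v in range(170,215,3):print(v,T[v,259].round(1),P[v,259].round(4))
"
```

```text
time_s: 21.3
tcp_pos: [0.5135, 0.1161, 0.1196]
ee_rot: [[-0.983, 0.183, 0.0], [0.183, 0.983, 0.0], [-0.0, 0.0, -1.0]]
wrist_force: [-0.9, 1.1, 5.7]
gripper_width: 0.276
[[-1.6627 -0.0941  5.1407  0.1196]
 [-2.6146 -0.536   5.512   0.1196]
 [-1.1733 -0.5571  5.4922  0.1196]
 [-1.5191  0.6102  5.6996  0.1196]
 [-1.587  -0.15    6.2746  0.1196]
 [-1.4361  0.4071  6.0565  0.1196]
 [-0.9327  0.0273  5.0451  0.1196]
 [-1.6265  0.659   6.7175  0.1196]] [-1.5689974   0.04579454  5.74227472  0.11960749]
170 [  1.  -31.9  19.1] [0.5067 0.0849 0.1005]
173 [  1.  -29.4  20. ] [0.5072 0.0874 0.0996]
176 [  1.  -27.4  18.4] [0.5076 0.0894 0.1012]
179 [  1.  -25.   18.7] [0.508  0.0917 0.1009]
182 [  1.  -22.5  19.4] [0.5085 0.0942 0.1002]
185 [  1.  -20.4  18.4] [0.5089 0.0963 0.1012]
188 [  1.  -18.1  18. ] [0.5093 0.0985 0.1017]
191 [  1.  -14.2  23.6] [0.51   0.1024 0.0961]
194 [  1.  -22.2 -12.5] [0.5085 0.0945 0.1321]
197 [  1.  -20.5 -13.5] [0.5088 0.0962 0.1331]
200 [  1.  -18.8 -14.7] [0.5091 0.0979 0.1344]
203 [  1.  -16.9 -15.4] [0.5095 0.0997 0.135 ]
206 [  1.  -14.7 -14.9] [0.5099 0.1019 0.1345]
209 [  1.  -15.1 -22.3] [0.5098 0.1014 0.1419]
212 [  1.  -15.1 -27.7] [0.5098 0.1015 0.1474]
```

View pics/side9.png

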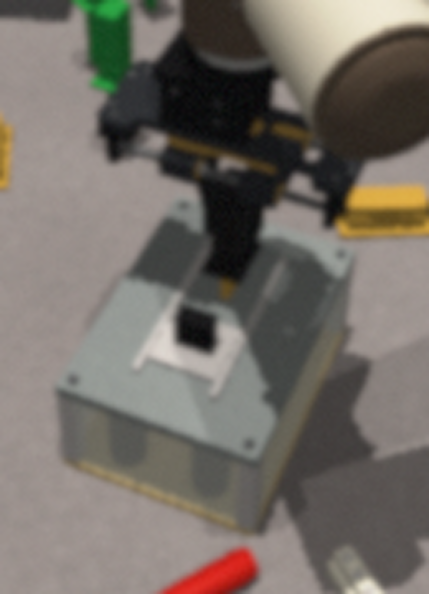

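View pics/wrist9.png

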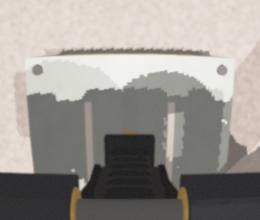

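The spring force is about 7.5 N, meaning about 11 mm of travel. Tip height from geometry gives about 12 mm. One last check of the shutter and bystanders, then hand in.

```bash
python3 - <<'E'
from h import *
p,d=r.capture("side");P=cloud("side",d)
X,Y,Z=P[...,0],P[...,1],P[...,2]
rect(P,d,(abs(Z-0.136)<.006)&(abs(X-.525)<.03)&(abs(Y-.19)<.03),'knob side (was .5152 .1292)')
a=cv2.imread("pics/side0.png").astype(int);df=(abs(a-p).max(2)>60).astype(np.uint8)*255
cv2.imwrite("pics/diff.png",np.hstack([p[80:360],cv2.cvtColor(df,cv2.COLOR_GRAY2BGR)[80:360]])[:, :][::1, ::1][:, 60:860])
s=r.sense();print(s['time_s'],s['tcp_pos'],s['wrist_force'],s['gripper_width'])
E
```

```text
knob side (was .5152 .1292) 84 [0.5261 0.189 ] [0.017 0.029] 78.4 z 0.1364
21.75 [0.51354867 0.11610636 0.11958788] [-1.32635637 -0.2546224   5.45485238] 0.2698254270453783
```

View pics/diff.png

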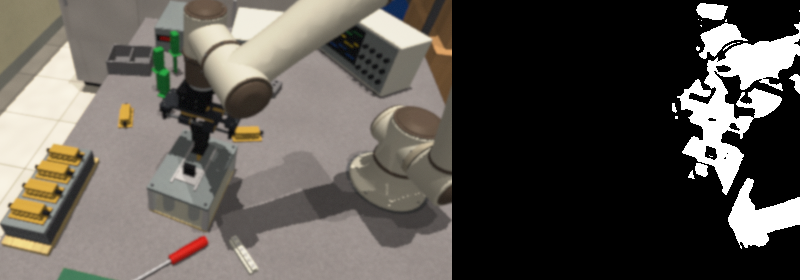

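```bash
python3 -c "
from station import r
print(r.finish_job()); s=r.sense(); print(s['time_s'],s['wrist_force'],s['gripper_width'])"
```

```text
the job is handed in; nothing more can be done
None
the job is handed in; nothing more can be done
```

The capacitor bank is earthed. I slid the shutter open to its stop, lifted the paddle out of its stand and pressed its blade through the slot onto the contact. I handed the job in at about 21.8 s, still gripping the paddle and holding the contact down. `finish_job` reports no verdict.

**Last checks**
- **Shutter:** it moved 61 mm from its partly open start, and the arm met about 27 N at the stop. The side camera still showed the knob there at the end.
- **Contact:** the spring pushed back with about 7.5 N, which means about 11 mm of travel. Tip height from geometry gave about 12 mm, so both are well past the 7 mm half-way mark.
- **Blade entry:** there was no noticeable side force or push-back on the way into the slot.
- **Grip:** the opening was steady at 24 mm, which matches the handle.
- **Bystanders:** in the last side picture, the only changes I saw against the first one were the arm, its shadow and the work at the guard. The arm hid some of the objects in that view, including the probe.

**What disagreed**
- **Fingertip position:** the real fingertips are about 40 mm behind the reported TCP. My first close on the knob therefore shut on air above it, without touching anything. I corrected for this from then on.
- **Contact force:** the single reading just after first touch was about 2 N lower than expected. Later averaged readings matched.

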